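Level a panel-coating stand by its foot screws

ROBOT

A 6-joint arm with a two-finger parallel gripper is mounted at the origin on the work surface. World frame = base frame: x ahead of the robot, y to its left, z up, the work surface at z = 0. Lengths are in m, angles in rad, forces in N, time in s.
With the tool pointing down it reaches from about 0.25 to 0.8 m from the base axis. Payload 8.5 kg.
Tool frame: the origin (TCP) lies midway between the tips of the shut fingers; the grasp point (between the pads) lies 19 mm behind it (r.tcp_to_grasp is the distance from the TCP to the grasp point, in m); z points along the fingers, y is the line along which they close (so a half turn about z gives the same grasp; the last joint's range is limited). The gripper opens to 85 mm and grips with 20 to 120 N. Pads are 22 mm wide; open, the fingers measure 114 mm over their backs; the gripper's body (76 mm by 85 mm) begins 54 mm behind the grasp point. The pads swing forward as they close: fully open they stand 13 mm farther back than shut.
Start: joints at [-1.217, 0.238, -0.013, 1.319, 0, 1.571], TCP at [0.182, -0.492, 0.231] pointing down, gripper open.
Joint ranges: [-2.66, 2.66], [-1.03, 1.9], [-1.14, 1.46], [-1.82, 2.27], [-1.45, 1.34], [-3.14, 3.14]. Speed limits (rad/s): [2.22, 2.22, 2.79, 3.14, 3.14, 3.14].

INTERFACE

Orientations are given as [roll, pitch, yaw] about the fixed x, y, z axes, in that order (R = Rz(yaw) Ry(pitch) Rx(roll)).
In Python, from cell import readout, viewer, job, r gives the robot as it stands.
- The arm moves only by the shell command python3 -m handwheel 'ROWS' [FORCE]. ROWS is text: rows parted by semicolons, each of 7 numbers parted by spaces: the shift along the tool's x, y, z in units of 30 mm (1.0 is 30 mm), then the turn, a rotation vector about the tool's x, y, z in units of 6 degrees (1.0 is 6 degrees), then the opening, from 0 (shut) to 1 (fully open). A call has 1 to 12 rows; each row is the pose to reach, as a shift and turn from the pose commanded when the call began, along the tool's axes at that moment; what a row does not reach only later rows make up. A row lasts 1/8 s, in which the tool goes at most 62.5 mm and 10.7 degrees, less where a joint would pass 70% of its speed; a pose out of reach is approached as far as the arm can. A call with a gripper value outside its range is refused whole. The fingers move at their own pace and stop on an object; FORCE is the grip in N (left out, the last holds). Time passes only in rows, so rows that repeat a pose let the fingers close. It gives the time, the measured TCP pose, the force, the opening and the grip force at its end, in the units of the state.
- readout.get_obs(): the state, without advancing time (a new reading comes with each control period).
- viewer.get_image(name): name is "side" or "top"; returns (picture, depth): 480x640x3 uint8, red, green, blue; 480x640 float32, m along the optical axis (not along the pixel's ray), 0 where there is no reading.
- viewer.camera_model(name): a dict with "fov_y" (degrees; the focal length in pixels is half the picture's height over the tangent of half this angle, whatever the lens; pixels are square), "cx", "cy" (the principal point, pixels), "k1" (the pictures are not rectified: a ray, as slopes to the right and down, at radius r is drawn at 1 + k1 r^2 times it, then the intrinsics apply), "pose" (4x4, takes a point from camera to world coordinates). Camera axes: x right, y down, z forward; pixel columns grow to the right and rows downward; lengths in m; the calibration is good to about 2 mm. A picture is of the moment at which its call begins. camera_model takes no time and is no camera call.
- job.finish_job(): hands the job in; it is judged then, once.
The state is a dict: "time": time; "joint_positions": joint angles; "qvel": joint speeds; "joint_torque": joint torques, N m; "eef_pos": TCP position; "tool_rot": TCP orientation; "wrist_force": force on the tool from outside, world axes, zero at the start; "moment": the same for the moment, N m; "width": finger opening in m; "grip_force": force on a finger pad.
Only numpy, scipy, OpenCV 4.12 (cv2) and the standard library are available. Lean on these libraries where they do the work, as an engineer would, in place of code of your own. Each camera call takes 0.05 s, during which the arm holds its last target. There are 200 camera calls.

TASK

The aluminium stand with the freshly coated test panel on it is out of level and the coat will run. Turn its foot screws by their knobs, as often as it takes, until the bubble in its round vial has settled fully inside the engraved ring, then let go and leave it level. Leave the stand where it stands, never touch the panel, and do not knock over or push about anything else on the bench.

Things in the scene. Friction and masses are not known exactly. Their poses are not given: they have to be found in the camera images.
- bed (a point): Middle of the place on the stand's top where the panel lies. Stand: loose, about 2.3 kg, a flat aluminium plate 170 x 150 x 14 mm, top 44 mm above the bench, on three vertical foot screws with knobs above the plate: a and b at the two corners beside the vial, 170 mm apart, c in the middle of the opposite edge, 168 mm from the line a-b. The stand may be turned any way round on the bench
- knob_a (a point): Centre (half-way up, on the axis) of the knurled dark steel knob of screw a, 72 mm above the bench: 36 mm diameter, 24 mm tall, 16 mm of free height under it. Screw, knob and rounded 16 mm foot are one piece. Right-hand thread, 4 mm per turn: turned clockwise seen from above it raises this corner of the plate by 0.64 mm per rad, anticlockwise lowers it
- knob_b (a point): Centre of the like knob of screw b. Each screw takes about 0.06 N m to turn, stays where it is left, and has at least 1.6 rad to go either way at the start before its stop
- knob_c (a point): Centre of the like knob of screw c, the single one opposite the vial
- vial (a point): Middle of the engraved ring of the round bull's-eye vial, 50 mm above the bench. The vial is 52 mm across, 4 mm above the plate, with a yellow-green face and a thin black ring 18 mm across
- bubble (a point): Middle of the pale round bubble, 12 mm across. It drifts to the high side of the plate: 1.72 mm from the ring's middle for each mrad of slope (4 arc minutes per 2 mm). It meets the rim about 12 mm off along a-b or across it, or both, and stays there while the slope is steeper, as it mostly is at the start. It takes about 1.5 s to settle after the plate is left alone
- panel_center (a point): Middle of the loose steel test panel 76 x 127 x 3 mm (long side parallel to a-b) lying flat on the plate, its upper face freshly coated dark red: not to be touched
- applicator: Film applicator, a steel frame 30 x 84 x 22 mm lying beside the stand; origin under its middle. Bystander
- tape: Roll of masking tape lying flat beside the stand, 100 mm across, 25 mm tall; origin under its middle. Bystander
- spatula: Steel mixing spatula with a wooden handle, 205 mm long, 10 mm high, lying beside the stand. Bystander
- mixcup: White open mixing cup, 84 mm across, 100 mm tall, standing off to one side; origin under its middle. Bystander
- tin: Dark red 1 litre paint tin, 104 mm across, 118 mm tall, off to one side; origin under its middle. Bystander
- hardener: Aluminium hardener bottle with a black cap, 64 mm across, 160 mm tall, off to one side; origin under its middle. Bystander
Mind the look-alikes: they are no part of the job. Leave any white or yellow look-alike of the part that bears panel_center alone.

How it is judged:
By the outcome, as a careful person would: the job done as asked, in the order asked, and still so for the second after the job is handed in, with the robot touching nothing.
It also fails if it takes over 61 s, if anything falls off the work surface, if the arm or the gripper's body presses on something with over 40 N, if the wrist force passes 120 N, or if a joint passes its speed limit or range.

## Working session

There is one attempt and no reset: what is moved stays moved. The work goes in short steps, Python scripts to look and compute and a shell command to move; the robot and the scene stay as the last step left them, time stands still between calls to the robot, and variables do not carry over. Pictures are saved under pics/ and viewed, at most 10 in all, crops included, and the job is handed in when it is done.

```bash
ls; mkdir -p pics; python3 - <<'E'
from cell import readout, viewer, job, r
import cv2, numpy as np
o=readout.get_obs(); print(o)
for n in("top","side"):
    p,d=viewer.get_image(n); cv2.imwrite(f"pics/{n}0.png",p[:,:,::-1]); np.save(f"pics/{n}0.npy",d)
    c=viewer.camera_model(n); print(n,c)
E
```

```text
pics
{'time': 0.0, 'joint_positions': array([-1.21701163e+00,  2.38752008e-01, -1.42947870e-02,  1.31919961e+00,
       -4.21566344e-05,  1.57083417e+00]), 'qvel': array([-1.51826977e-03,  6.43837855e-04, -3.70105102e-05, -6.69490307e-04,
       -7.02277391e-04,  2.22504590e-03]), 'joint_torque': array([ 2.54025123e-03, -5.38778365e+01,  3.46442378e+01,  1.83375418e-02,
        2.70961282e-04, -7.51965018e-06]), 'eef_pos': array([ 0.18172271, -0.49207952,  0.23067694]), 'tool_rot': array([-3.14014258e+00,  4.22114704e-05,  3.53746909e-01]), 'wrist_force': array([-0.37576437, -0.5422419 , -1.13731545]), 'moment': array([-0.01393718,  0.00706514, -0.06431373]), 'grip_force': 0.0, 'width': 0.0853258887828904}
top {'fov_y': 47.42415943639254, 'cx': 325.52439167632457, 'cy': 250.37730901362463, 'k1': -0.10155793235123496, 'pose': array([[-0.00889373, -0.99059085,  0.13656746,  0.37680855],
       [-0.99993704,  0.00787563, -0.00799344,  0.00175172],
       [ 0.00684268, -0.13662996, -0.99059852,  1.35524691],
       [ 0.        ,  0.        ,  0.        ,  1.        ]])}
side {'fov_y': 46.9513724590248, 'cx': 327.9448719834053, 'cy': 241.43949382082815, 'k1': -0.17468226982111532, 'pose': array([[-0.86251031, -0.28893789,  0.41544056,  0.03621563],
       [-0.50564536,  0.45969656, -0.73006975,  0.92495955],
       [ 0.01996822, -0.83975828, -0.54259313,  0.77522057],
       [ 0.        ,  0.        ,  0.        ,  1.        ]])}
```

View pics/top0.png

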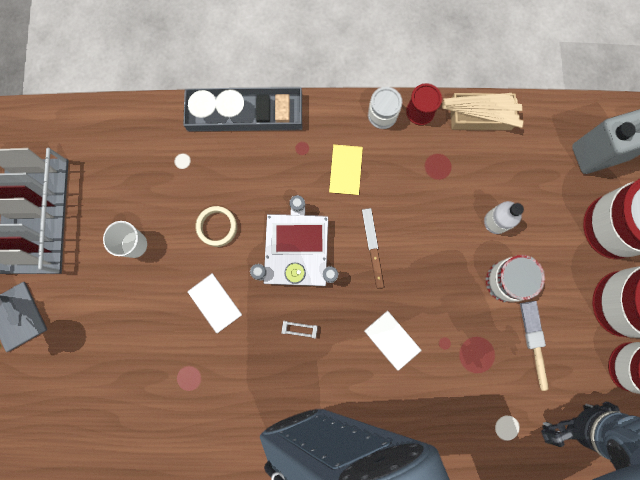

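View pics/side0.png

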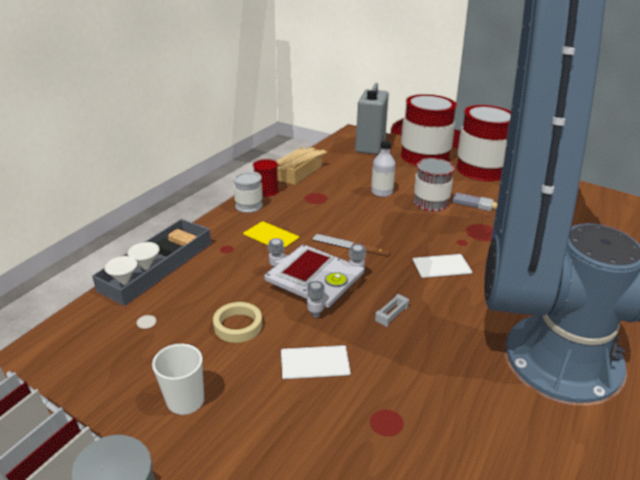

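The top view shows the stand at about (297,250), with knobs at (258,271), (331,274) and (297,203) and the vial at (295,272). In the side view the knobs are at about (316,292), (358,253) and (276,247).

```bash
cat > h.py <<'E'
from cell import readout, viewer, job, r
import cv2, numpy as np
def K(n):
    c=viewer.camera_model(n); f=240/np.tan(np.radians(c["fov_y"]/2))
    return np.array([[f,0,c["cx"]],[0,f,c["cy"]],[0,0,1]]),np.array([c["k1"],0,0,0,0.]),c["pose"]
def ray(n,uv):
    k,D,P=K(n); q=cv2.undistortPoints(np.array([[uv]],float),k,D)[0,0]
    return P[:3,3],P[:3,:3]@np.array([q[0],q[1],1])
def plane(n,uv,z):
    o,d=ray(n,uv); return o+d*(z-o[2])/d[2]
def tri(uvt,uvs):
    A=[];b=[]
    for n,uv in(("top",uvt),("side",uvs)):
        o,d=ray(n,uv); d=d/np.linalg.norm(d); M=np.eye(3)-np.outer(d,d); A.append(M); b.append(M@o)
    x=np.linalg.lstsq(np.vstack(A),np.hstack(b),rcond=None)[0]
    return x,np.linalg.norm(np.vstack(A)@x-np.hstack(b))
def proj(n,X):
    k,D,P=K(n); W=np.linalg.inv(P)
    return cv2.projectPoints(np.array([X],float),cv2.Rodrigues(W[:3,:3])[0],W[:3,3],k,D)[0][0,0]
E
python3 - <<'E'
import cv2,numpy as np
a=cv2.imread('pics/top0.png')[190:290,240:350]; b=cv2.imread('pics/side0.png')[230:320,260:375]
a=cv2.resize(a,(770,700),interpolation=cv2.INTER_CUBIC)[:, :]; b=cv2.resize(b,None,fx=5,fy=5,interpolation=cv2.INTER_CUBIC)
a=cv2.resize(a,(440,400)); c=np.zeros((600,800,3),np.uint8)
a=cv2.resize(cv2.imread('pics/top0.png')[190:290,240:350],None,fx=4,fy=4,interpolation=cv2.INTER_CUBIC)
b=cv2.resize(cv2.imread('pics/side0.png')[230:320,262:352],None,fx=4,fy=4,interpolation=cv2.INTER_CUBIC)
b=cv2.resize(cv2.imread('pics/side0.png')[230:320,260:375],None,fx=3,fy=3,interpolation=cv2.INTER_CUBIC)
c[:400,:440]=a; c[:270,445:445+345]=b
cv2.imwrite('pics/crop.png',c)
dt=np.load('pics/top0.npy')
import h
for n,uv in(("L",(258,271)),("R",(331,274)),("C",(297,203)),("vial",(295,272))):
    o,d=h.ray("top",uv); z=dt[uv[1],uv[0]]; P=h.K("top")[2]
    print(n,o+d*z/ (P[:3,:3].T@d)[2], h.plane("top",uv,.072))
E
```

```text
L [0.50473212 0.149925   0.08312582] [0.50585093 0.15122091 0.072     ]
R [ 0.49624396 -0.02079124  0.08438327] [ 0.49740774 -0.0210109   0.072     ]
C [0.66646783 0.05835115 0.08353782] [0.66909582 0.05886466 0.072     ]
vial [0.50556962 0.06518524 0.04405127] [0.50282502 0.06383313 0.072     ]
```

View pics/crop.png

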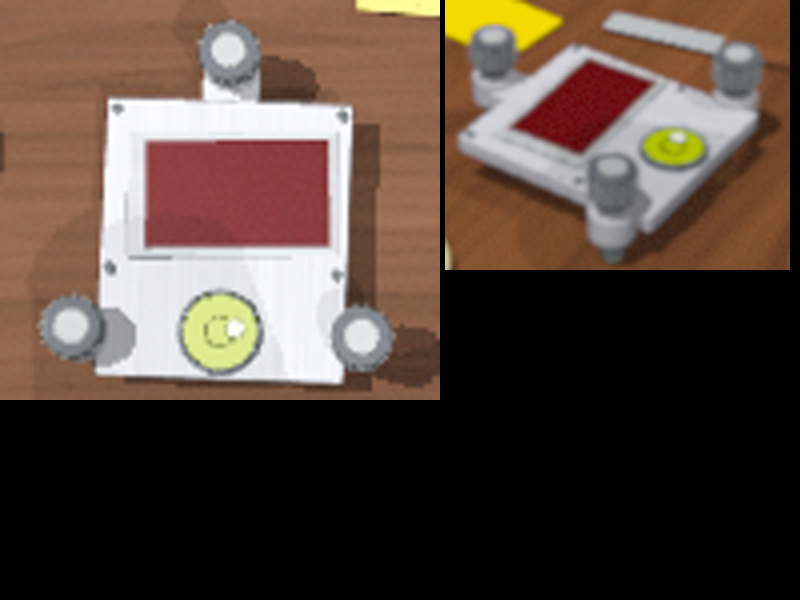

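The crops show the ring centre near (220,331) and the pale bubble near (235,328), about 9 mm to the right, so the -y side is high. The knob tops are clear in both views.

```bash
cat > vial.py <<'E'
import sys; from h import *
def vial(p):
    hsv=cv2.cvtColor(p,cv2.COLOR_RGB2HSV)
    m=cv2.inRange(hsv,(25,60,90),(45,255,255)); m[:240]=0; m[310:]=0; m[:,:240]=0; m[:,350:]=0
    m=cv2.morphologyEx(m,cv2.MORPH_OPEN,np.ones((3,3),np.uint8))
    c=max(cv2.findContours(m,cv2.RETR_EXTERNAL,cv2.CHAIN_APPROX_NONE)[0],key=cv2.contourArea)
    e=cv2.fitEllipse(cv2.convexHull(c)); M=np.zeros_like(m); cv2.drawContours(M,[cv2.convexHull(c)],-1,255,-1)
    M=cv2.erode(M,np.ones((5,5),np.uint8))>0
    ys,xs=np.nonzero(M); B=p[ys,xs,2].astype(float); base=np.median(B)
    w=np.clip(B-base-25,0,None)
    return e,np.array([(w*xs).sum(),(w*ys).sum()])/w.sum(),w.sum(),base
def measure(name):
    ims=[viewer.get_image("top")[0] for _ in range(2)]
    p=np.mean(ims,0).astype(np.uint8); cv2.imwrite(f"pics/{name}.png",p[:,:,::-1])
    e,b,s,base=vial(p); V=plane("top",e[0],.049); Bp=plane("top",b,.049)
    print("ell",e,"bub",b,s,base,"V",V.round(4),"offset mm",((Bp-V)*1e3).round(2))
if __name__=="__main__": measure(sys.argv[1])
E
python3 vial.py v0; python3 - <<'E'
from h import *
k={"L":((257.5,271.2),(260+(613-445)/3,230+167/3)),"R":((330.5,274.5),(260+(737-445)/3,230+54/3)),"C":((297.2,202),(260+(494-445)/3,230+38/3))}
for n,(a,b) in k.items(): print(n,tri(a,b),plane("top",a,.084))
p=cv2.imread('pics/v0.png')
print(p[264:282,285:307,0])
E
```

```text
ell ((294.3797912597656, 272.4828186035156), (18.036712646484375, 18.716943740844727), 3.8134353160858154) bub [298.93959732 271.53467562] 894.0 142.0 V [0.5039 0.0664 0.049 ] offset mm [  2.2  -10.95   0.  ]
L (array([0.50352721, 0.1507846 , 0.08250739]), np.float64(0.0012483245593912326)) [0.50418289 0.15099168 0.084     ]
R (array([ 0.49574595, -0.01945228,  0.08226   ]), np.float64(0.000712769569152624)) [ 0.49511777 -0.01961853  0.084     ]
C (array([0.66845807, 0.05737772, 0.07976576]), np.float64(0.0020225381028212462)) [0.66879338 0.05785257 0.084     ]
[[236 238 230 188  98 147 122 105 141 142 141 142 124 130 136 110 204 227
  232 236 250 253]
 [236 236 186 127 109 140 143 143 142 143 142 141 142 142 141 132 119 129
  225 237 237 252]
 [234 211 144 120 143 144 144 144 143 142 142 142 142 142 142 141 135 114
  126 233 236 252]
 [213 149 129 143 143 142 144 142 143 142 143 141 142 142 143 142 141 149
  105 208 235 251]
 [189 183 147 144 144 142 143 142 138 141 137 137 142 143 140 139 142 141
  145 178 236 238]
 [136  93 142 142 143 142 142 142 101 127  97  93 138 156 154 150 1
[... 442 characters left out ...]
2 142 138  98 130 109 140 141
  138 138 146 237]
 [139 140 144 143 144 142 121  96 138 137 137 140 117 116 141 142 142 142
  117 121 153 237]
 [142 112 142 144 144 142 145 119 116  97  96 119 140 142 141 141 143 143
  137  86 212 238]
 [177 145 140 143 144 143 143 143 143 143 142 142 142 141 142 141 143 140
  167 129 234 237]
 [203 135 113 139 142 142 141 143 143 142 143 142 141 141 140 142 140 131
  117 170 234 238]
 [239 201 128 114 136 143 142 144 143 143 143 142 144 143 142 141 125  97
  162 237 236 238]
 [239 236 178 149  90 140 140 142 144 143 143 143 141 140 143 133  99 148
  236 238 237 238]
 [240 236 242 185 150 131 126 140 144 140 142 141 138 118 139 117 164 232
  237 239 236 239]]
```

```bash
python3 -m handwheel '15.27 -11.15 0 0 0 0 1;15.27 -11.15 0 0 0 0 1;15.27 -11.15 0 0 0 0 1;15.27 -11.15 0 0 0 0 1;15.27 -11.15 0 0 0 0 1;15.27 -11.15 0 0 0 0 1;15.27 -11.15 0 0 0 0 1;15.27 -11.15 0 0 0 0 1;15.27 -11.15 0 0 0 0 1;15.27 -11.15 3 0 0 0 1;15.27 -11.15 3 0 0 0 1;15.27 -11.15 3 0 0 0 1' 20; python3 -c "
from cell import readout;print(readout.get_obs())"
```

```text
time: 1.7
eef_pos: [0.4942, -0.0196, 0.1395]
tool_rot: [-3.14, 0.004, 0.354]
wrist_force: [0.2, 0.5, 1.0]
width: 0.0853
grip_force: 0.0
{'time': 1.7, 'joint_positions': array([-3.96621981e-02,  2.39774143e-01, -2.54676892e-01,  1.08083916e+00,
        7.76147745e-05,  2.74755486e+00]), 'qvel': array([-1.09211907e-02, -3.54519376e-02,  6.44874280e-02,  4.05317401e-02,
        1.54835057e-05, -6.86722311e-04]), 'joint_torque': array([ 5.08698430e-01, -4.90303195e+01,  3.01804161e+01, -9.08841994e-01,
        2.16599432e-02,  2.31909397e-02]), 'eef_pos': array([ 0.49415464, -0.01958571,  0.13951869]), 'tool_rot': array([-3.13979569,  0.00411969,  0.35437912]), 'wrist_force': array([0.15539001, 0.46257869, 1.02516043]), 'moment': array([-0.00133298,  0.00584435,  0.02049808]), 'grip_force': 0.0, 'width': 0.085285708933144}
```

```bash
python3 -m handwheel '0 0 1.5 0 0 0 1;0 0 2.75 0 0 0 1;0 0 2.75 0 0 0 1;0 0 2.75 0 0 0 1;0 0 2.75 0 0 0 0.45;0 0 2.75 0 0 0 0.3;0 0 2.75 0 0 0 0.3;0 0 2.75 0 0 0 0.3;0 0 2.75 0 0 0 0.3' 20; python3 -c "
from h import *
p=viewer.get_image('side')[0][200:350,220:420];cv2.imwrite('pics/g1.png',cv2.resize(p[:,:,::-1],None,fx=4,fy=4))"
```

```text
time: 2.82
eef_pos: [0.4963, -0.0198, 0.0597]
tool_rot: [3.141, -0.002, 0.354]
wrist_force: [-1.1, 1.0, 6.1]
width: 0.0354
grip_force: 20.8
```

View pics/g1.png

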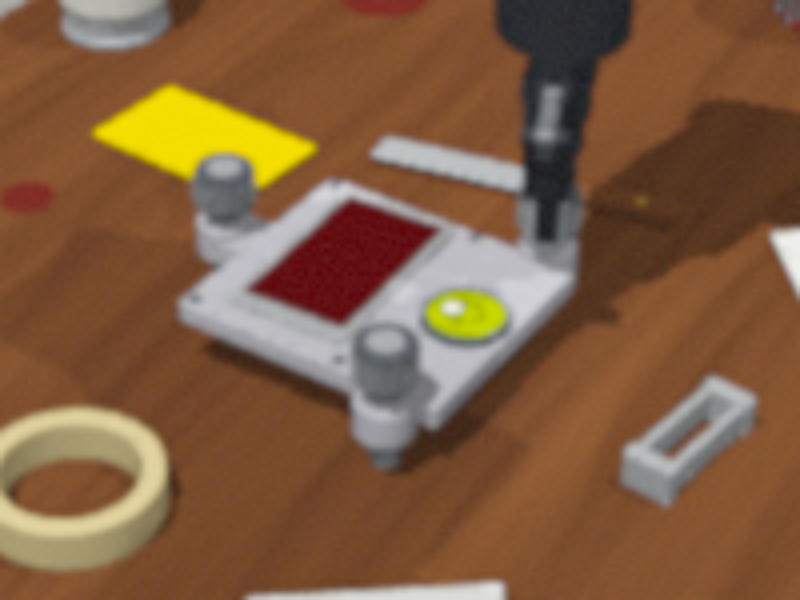

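The side view shows the knob held squarely, with nothing else touched. The bubble has shifted only because the grip is pressing on the stand. Now I'll lower this corner.

```bash
python3 -m handwheel '0 0 0 0 0 -1.3 0.3;0 0 0 0 0 -2.6 0.3;0 0 0 0 0 -3.9 0.3;0 0 0 0 0 -5.2 0.3;0 0 0 0 0 -5.2 0.3;0 0 0 0 0 -5.2 1;0 0 0 0 0 -5.2 1;0 0 0 0 0 -5.2 1;0 0 -2.0 0 0 -5.2 1;0 0 -2 0 0 -5.2 1'
```

```text
time: 4.12
eef_pos: [0.4981, -0.02, 0.1224]
tool_rot: [3.137, -0.004, 0.898]
wrist_force: [0.9, -0.5, -1.2]
width: 0.0855
grip_force: 0.0
```

```bash
python3 -m handwheel '4.62 -3.32 0 0 0 -9.6 1;4.62 -3.32 0 0 0 -9.6 1;4.62 -3.32 0 0 0 -9.6 1;4.62 -3.32 0 0 0 -9.6 1;4.62 -3.32 0 0 0 -9.6 1;4.62 -3.32 0 0 0 -9.6 1;4.62 -3.32 0 0 0 -9.6 1;4.62 -3.32 2 0 0 -9.6 1;4.62 -3.32 2 0 0 -9.6 1;4.62 -3.32 2 0 0 -9.6 1;4.62 -3.32 2 0 0 -9.6 0.3;4.62 -3.32 2 0 0 -9.6 0.3' 20; python3 -m handwheel '0 0 0 0 0 0 0.3;0 0 0 0 0 0 0.3;0 0 0 0 0 0 0.3'
```

```text
time: 5.62
eef_pos: [0.505, 0.1508, 0.0602]
tool_rot: [3.139, 0.0, 1.903]
wrist_force: [-0.6, -0.3, -0.3]
width: 0.0514
grip_force: 0.0
time: 6.0
eef_pos: [0.5047, 0.1509, 0.0597]
tool_rot: [3.14, -0.0, 1.904]
wrist_force: [-1.1, 0.4, 6.1]
width: 0.0352
grip_force: 20.4
```

Gripped; raise by 1.2 rad (11.4 units), release, then retreat toward the robot to clear the view.

```bash
python3 -m handwheel '0 0 0 0 0 1.5 0.3;0 0 0 0 0 3 0.3;0 0 0 0 0 4.5 0.3;0 0 0 0 0 6 0.3;0 0 0 0 0 7.5 0.3;0 0 0 0 0 9 0.3;0 0 0 0 0 10.4 0.3;0 0 0 0 0 11.4 0.3;0 0 0 0 0 11.4 0.3;0 0 0 0 0 11.4 1;0 0 0 0 0 11.4 1;0 0 0 0 0 11.4 1'; python3 -m handwheel '0 0 -2 0 0 0 1;0 0 -4 0 0 0 1;0 0 -5 0 0 0 1;0 0 -5 0 0 0 1'; python3 vial.py v1
```

```text
time: 7.5
eef_pos: [0.5041, 0.1505, 0.0587]
tool_rot: [-3.141, 0.0, 0.71]
wrist_force: [0.2, -0.3, -0.3]
width: 0.0847
grip_force: 0.0
time: 8.0
eef_pos: [0.5054, 0.1509, 0.2112]
tool_rot: [3.14, -0.004, 0.71]
wrist_force: [0.0, 0.8, 0.4]
width: 0.0855
grip_force: 0.0
ell ((294.8470764160156, 272.2566833496094), (18.33745002746582, 18.45417022705078), 6.832176208496094) bub [296.35543478 269.8423913 ] 920.0 157.0 V [0.5045 0.0653 0.049 ] offset mm [ 5.79 -3.63  0.  ]
```

```bash
python3 -m handwheel '0 0 0 0 0 0 1;0 0 0 0 0 0 1;0 0 0 0 0 0 1;0 0 0 0 0 0 1;0 0 0 0 0 0 1;0 0 0 0 0 0 1;0 0 0 0 0 0 1;0 0 0 0 0 0 1'>/dev/null; python3 vial.py v2; python3 -c "
import cv2;cv2.imwrite('pics/v2c.png',cv2.resize(cv2.imread('pics/v2.png')[190:300,220:360],None,fx=5,fy=5,interpolation=cv2.INTER_CUBIC))"
```

```text
ell ((294.881591796875, 272.27459716796875), (18.387327194213867, 18.46831512451172), 118.30281066894531) bub [296.43953733 270.08727655] 951.0 156.0 V [0.5044 0.0652 0.049 ] offset mm [ 5.25 -3.75  0.  ]
```

View pics/v2c.png

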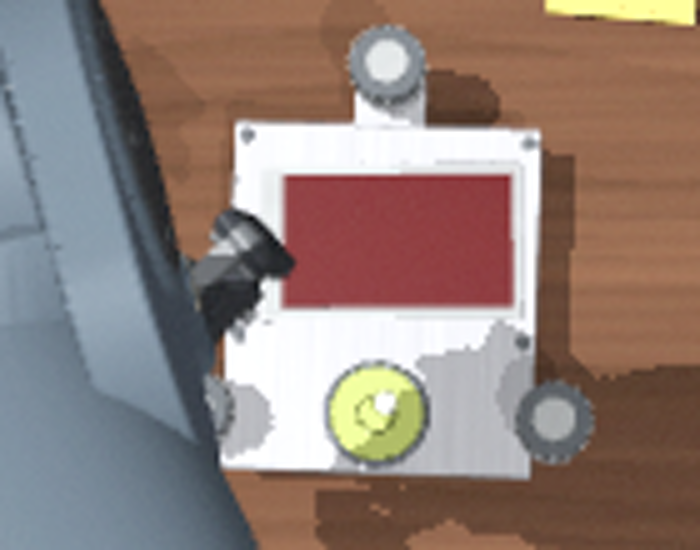

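```bash
python3 - <<'E'
from h import *
b=plane("side",(220+452/4,200+308/4),.05);v=plane("side",(220+466/4,200+315.5/4),.05);print(v,(b-v)*1e3)
p=cv2.imread('pics/v2.png'); print(p[264:282,285:307,0]); print(p[264:282,285:307,2])
E
```

```text
[0.49912833 0.06961495 0.05      ] [ 9.96312075 -1.92013069  0.        ]
[[255 255 252 230 129 176 131 158 160 159 159 159 160 143 149 135 124 221
  245 206 193 191]
 [255 255 215 136 153 160 162 162 159 159 159 160 158 159 159 144 150 126
  179 250 195 191]
 [255 232 142 147 160 160 161 160 161 160 160 160 159 159 159 159 134 171
  124 185 192 190]
 [253 169 140 158 160 160 159 160 162 160 158 166 160 156 159 154 154 130
  143 128 187 191]
 [219 157 141 159 160 160 160 161 155 156 165 212 187 171 156 105 102 102
   94  93 187 191]
 [166 132 159 161 161 160 160 155 113 123 236 255 255 255 139 101 102 103
  102 111 128 189]
 [171 141 160 161 160 161 155 115 159 121 255 255 255 255 130 102 102 104
  102 101 110 190]
 [162 142 160 161 160 160  97 158 160 134 255 255 255 207 125 105 103 103
  103  88  88 190]
 [162 157 160 159 160 161 118 158 160 160 158 229 226 128  81 103 102 103
  101  89  93 190]
 [165 132 160 160 161 160 132 154 160 160 160 147 129  80  83 102 103 104
  104  92  92 191]
 [160 133 160 160 159 160 109  99 155 160 161 159 102  62 102 101 102 103
  102  95  86 189]
 [16
[... 1622 characters left out ...]
2 241 175 112 174 176 176 175
  175 117  80 183]
 [155 179 241 242 242 242 242 216 212 234 233 235 136 147 174 175 176 176
  171 122 115 184]
 [198 170 235 242 242 242 241 242 239 172 123 126 175 176 176 176 176 176
  133  93 166 185]
 [209 164 171 239 242 242 242 241 236 180 177 175 178 176 175 176 175 171
  116  95 182 186]
 [253 196 152 233 242 242 236 235 181 175 176 176 175 176 177 175 171 122
   96 149 184 186]
 [253 251 158 142 231 235 180 176 176 176 176 176 176 176 176 170 124 110
  126 186 184 185]
 [253 251 203 118 117 146 168 172 173 177 176 176 170 170 170 114 106 130
  183 186 186 185]
 [252 251 192 170 134 105 112 127 138 167 168 169 111 111 107  93 148 183
  185 188 184 189]]
```

```bash
python3 -m handwheel '2.13 5.93 0 0 0 3.9 0.65;2.13 5.93 0 0 0 3.9 0.65;2.13 5.93 0 0 0 3.9 0.65;2.13 5.93 0 0 0 3.9 0.65;2.13 5.93 2 0 0 3.9 0.65;2.13 5.93 4 0 0 3.9 0.65;2.13 5.93 5 0 0 3.9 0.65;2.13 5.93 5 0 0 3.9 0.65;2.13 5.93 5 0 0 3.9 0.3;2.13 5.93 5 0 0 3.9 0.3;2.13 5.93 5 0 0 3.9 0.3;2.13 5.93 5 0 0 3.9 0.3' 20
```

```text
time: 10.7
eef_pos: [0.67, 0.0575, 0.0609]
tool_rot: [3.141, -0.004, 0.301]
wrist_force: [0.8, 1.0, 7.8]
width: 0.0349
grip_force: 22.0
```

```bash
python3 -m handwheel '0 0 0 0 0 -1.6 0.3;0 0 0 0 0 -3.2 0.3;0 0 0 0 0 -4.8 0.3;0 0 0 0 0 -6.4 0.3;0 0 0 0 0 -8 0.3;0 0 0 0 0 -8 0.3;0 0 0 0 0 -8 0.65;0 0 0 0 0 -8 0.65;0 0 -2 0 0 -8 0.65;0 0 -4 0 0 -8 0.65;0 0 -5 0 0 -8 0.65'; python3 -m handwheel '-7.69 -4.12 0 0 0 0 0.65;-7.69 -4.12 0 0 0 0 0.65;-7.69 -4.12 0 0 0 0 0.65;-7.69 -4.12 0 0 0 0 0.65;-7.69 -4.12 0 0 0 0 0.65;-7.69 -4.12 0 0 0 0 0.65;-7.69 -4.12 0 0 0 0 0.65;-7.69 -4.12 0 0 0 0 0.65;-7.69 -4.12 0 0 0 0 0.65;-7.69 -4.12 0 0 0 0 0.65;-7.69 -4.12 0 0 0 0 0.65'; python3 vial.py v3;  python3 -c "
import cv2;p=cv2.imread('pics/v3.png');print(p[264:282,285:307,0])"
```

```text
time: 12.08
eef_pos: [0.6693, 0.0573, 0.2125]
tool_rot: [3.138, -0.002, 1.139]
wrist_force: [-0.2, 0.5, -0.2]
width: 0.0555
grip_force: 0.0
time: 13.45
eef_pos: [0.4599, -0.1005, 0.2087]
tool_rot: [-3.141, -0.0, 1.139]
wrist_force: [1.0, -0.7, -0.3]
width: 0.0556
grip_force: 0.0
ell ((294.8475646972656, 271.7662353515625), (18.38549041748047, 18.56157684326172), 36.736534118652344) bub [296.43601463 272.03473492] 1094.0 144.0 V [0.5057 0.0653 0.049 ] offset mm [-0.68 -3.81  0.  ]
[[239 240 234 192 139 122 144 144 146 143 144 144 144 143 122 135 115 133
  226 239 255 253]
 [240 236 189 141  92 143 144 145 144 143 144 143 144 144 144 144 120 119
  129 247 255 253]
 [240 193 144  96 143 144 144 144 146 144 144 144 144 144 143 143 143 139
  122 190 255 254]
 [234 139 116 143 145 146 145 145 145 139 140 139 144 144 143 144 144 143
  163 128 248 253]
 [194 139 145 144 146 144 143 141 138 100 117 119 141 141 143 144 145 143
  122 117 187 253]
 [170 110 143 144 145 145 142 112  96 143 140 149 143 112 143 143 144 143
  157 168 184 252]
 [151 127 143 144 145 144 115 132 145 142 164 196 198 147
[... 359 characters left out ...]
6 205 212 124 144 143 143 157
  157 145  96 253]
 [147 104 143 144 146 143 144 120 101 113 113  95  88 143 143 142 145 157
  154 147 174 254]
 [206 160 143 144 145 144 144 145 144 119 118 141 143 143 146 144 156 154
  134 103 232 254]
 [240 148 120 140 145 144 144 144 143 144 143 145 144 144 144 143 156 136
  138 144 253 255]
 [241 205 156 119 139 144 145 145 145 145 145 143 144 142 144 144 155 150
  122 192 253 255]
 [242 240 206 152 114 140 141 144 144 145 145 143 143 144 138 159 152  97
  176 254 254 255]
 [242 239 241 188 156 124 128 142 144 140 142 143 145 145 100 168 130 161
  252 255 254 255]
 [241 239 241 240 222 160 146 126 131 111 113 128 151 147 138 176 180 201
  253 255 252 255]]
```

```bash
python3 -m handwheel '2.93 -0.02 0 0 0 0 0.65;2.93 -0.02 0 0 0 0 0.65;2.93 -0.02 2 0 0 0 0.65;2.93 -0.02 4 0 0 0 0.65;2.93 -0.02 5 0 0 0 0.65;2.93 -0.02 5 0 0 0 0.65;2.93 -0.02 5 0 0 0 0.65;2.93 -0.02 5 0 0 0 0.3;2.93 -0.02 5 0 0 0 0.3;2.93 -0.02 5 0 0 0 0.3;2.93 -0.02 5 0 0 0 0.3' 20;  python3 -m handwheel '0 0 0 0 0 -1.4 0.3;0 0 0 0 0 -2.8 0.3;0 0 0 0 0 -4.2 0.3;0 0 0 0 0 -5.5 0.3;0 0 0 0 0 -5.5 0.3;0 0 0 0 0 -5.5 0.65;0 0 0 0 0 -5.5 0.65;0 0 -2 0 0 -5.5 0.65;0 0 -4 0 0 -5.5 0.65;0 0 -5 0 0 -5.5 0.65'
```

```text
time: 14.92
eef_pos: [0.4971, -0.0206, 0.0604]
tool_rot: [3.139, -0.001, 1.139]
wrist_force: [0.1, -0.5, 5.8]
width: 0.0352
grip_force: 20.7
time: 16.18
eef_pos: [0.4967, -0.0205, 0.2119]
tool_rot: [3.138, 0.0, 1.714]
wrist_force: [-0.5, -0.0, 0.5]
width: 0.0555
grip_force: 0.0
```

```bash
python3 -m handwheel '-2.5 -1.57 0 0 0 0 0.65;-2.5 -1.57 0 0 0 0 0.65;-2.5 -1.57 0 0 0 0 0.65;-2.5 -1.57 0 0 0 0 0.65;-2.5 -1.57 0 0 0 0 0.65;-2.5 -1.57 0 0 0 0 0.65;-2.5 -1.57 0 0 0 0 0.65;-2.5 -1.57 0 0 0 0 0.65;-2.5 -1.57 0 0 0 0 0.65;-2.5 -1.57 0 0 0 0 0.65;-2.5 -1.57 0 0 0 0 0.65;-2.5 -1.57 0 0 0 0 0.65'; python3 vial.py v4;  python3 -c "
import cv2;p=cv2.imread('pics/v4.png');print(p[266:279,288:302,0]);cv2.imwrite('pics/v4c.png',cv2.resize(p[190:300,220:360],None,fx=5,fy=5,interpolation=cv2.INTER_CUBIC))"
```

```text
time: 17.68
eef_pos: [0.4602, -0.1015, 0.2088]
tool_rot: [3.142, -0.0, 1.715]
wrist_force: [-0.7, 0.1, -0.5]
width: 0.0556
grip_force: 0.0
ell ((294.8667297363281, 271.7879943847656), (18.441036224365234, 18.57361602783203), 25.748563766479492) bub [294.81451613 270.90826613] 992.0 143.0 V [0.5056 0.0653 0.049 ] offset mm [2.12 0.12 0.  ]
[[ 87 144 145 145 143 144 143 143 144 143 143 145 142 142]
 [144 146 145 144 143 143 141 139 148 144 143 145 143 144]
 [145 145 146 144 142 140 131 126 160 140 144 143 142 142]
 [144 146 147 141 123 114 206 219 170 112 144 144 143 142]
 [145 145 145 116 137 184 255 251 243 165 142 140 144 144]
 [144 144 144 120 143 219 255 255 246 198 120 113 142 143]
 [145 144 144 125 143 187 255 252 240 141 121 112 143 142]
 [144 144 145 115 138 132 145 213 157  92 146 119 141 143]
 [145 144 145 144  98 136 141 144 138 141 103 142 143 143]
 [145 144 145 144 121  96 113 140  96 119 144 143 144 141]
 [144 145 145 145 143 144 119 124 142 143 143 143 143 145]
 [138 145 145 144 145 143 143 144 144 143 144 143 144 155]
 [122 139 144 145 143 145 142 144 144 144 144 143 145 156]]
```

View pics/v4c.png

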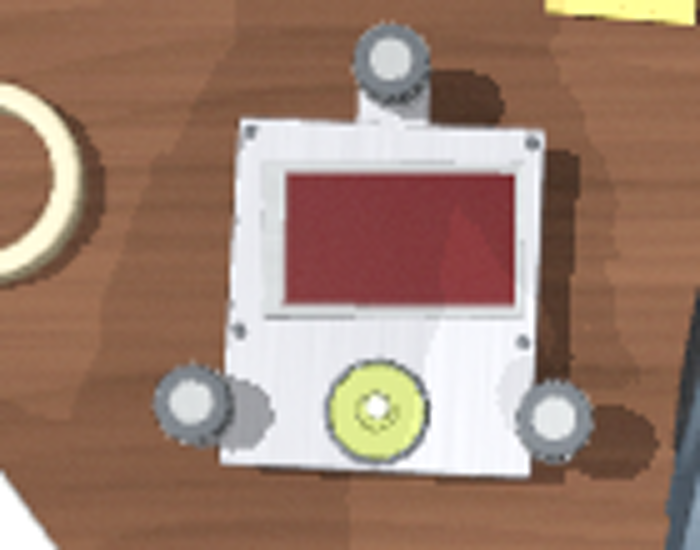

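The view shows the bubble almost centred along a-b and about 2 mm towards c. Lower c by about 0.31 rad.

```bash
python3 -m handwheel '4.19 7.67 0 0 0 13 0.65;4.19 7.67 0 0 0 13 0.65;4.19 7.67 0 0 0 13 0.65;4.19 7.67 0 0 0 13 0.65;4.19 7.67 0 0 0 13 0.65;4.19 7.67 0 0 0 13 0.65;4.19 7.67 0 0 0 13 0.65;4.19 7.67 0 0 0 13 0.65;4.19 7.67 2 0 0 13 0.65;4.19 7.67 4 0 0 13 0.65;4.19 7.67 4 0 0 13 0.65'; python3 -m handwheel '0 0 1 0 0 0 0.65;0 0 1 0 0 0 0.65;0 0 1 0 0 0 0.3;0 0 1 0 0 0 0.3;0 0 1 0 0 0 0.3;0 0 1 0 0 0 0.3' 20;  python3 -m handwheel '0 0 0 0 0 -1 0.3;0 0 0 0 0 -2 0.3;0 0 0 0 0 -3 0.3;0 0 0 0 0 -3 0.3;0 0 0 0 0 -3 0.65;0 0 0 0 0 -3 0.65;0 0 -2 0 0 -3 0.65;0 0 -4 0 0 -3 0.65;0 0 -5 0 0 -3 0.65'
```

```text
time: 19.15
eef_pos: [0.6663, 0.0557, 0.0843]
tool_rot: [-3.139, 0.009, 0.354]
wrist_force: [-1.3, 0.3, 0.5]
width: 0.0554
grip_force: 0.0
time: 19.9
eef_pos: [0.6714, 0.0559, 0.0616]
tool_rot: [3.14, -0.004, 0.354]
wrist_force: [0.2, -0.2, 7.5]
width: 0.0353
grip_force: 21.0
time: 21.02
eef_pos: [0.6707, 0.056, 0.2128]
tool_rot: [3.139, -0.004, 0.668]
wrist_force: [0.1, 0.2, 0.2]
width: 0.0552
grip_force: 0.0
```

```bash
python3 -m handwheel '-8.73 -0.26 0 0 0 0 0.65;-8.73 -0.26 0 0 0 0 0.65;-8.73 -0.26 0 0 0 0 0.65;-8.73 -0.26 0 0 0 0 0.65;-8.73 -0.26 0 0 0 0 0.65;-8.73 -0.26 0 0 0 0 0.65;-8.73 -0.26 0 0 0 0 0.65;-8.73 -0.26 0 0 0 0 0.65;-8.73 -0.26 0 0 0 0 0.65;-8.73 -0.26 0 0 0 0 0.65;-8.73 -0.26 0 0 0 0 0.65;-8.73 -0.26 0 0 0 0 0.65';python3 -m handwheel '0 0 0 0 0 0 0.65;0 0 0 0 0 0 0.65;0 0 0 0 0 0 0.65;0 0 0 0 0 0 0.65;0 0 0 0 0 0 0.65;0 0 0 0 0 0 0.65;0 0 0 0 0 0 0.65;0 0 0 0 0 0 0.65'; python3 vial.py v5;  python3 -c "
import cv2;p=cv2.imread('pics/v5.png');print(p[266:279,288:302,0]);cv2.imwrite('pics/v5c.png',cv2.resize(p[190:300,220:360],None,fx=5,fy=5,interpolation=cv2.INTER_CUBIC))"
```

```text
time: 22.52
eef_pos: [0.4593, -0.1001, 0.2088]
tool_rot: [-3.141, -0.0, 0.668]
wrist_force: [0.6, 0.3, 0.2]
width: 0.0558
grip_force: 0.0
time: 23.52
eef_pos: [0.4594, -0.1001, 0.2088]
tool_rot: [-3.141, -0.0, 0.668]
wrist_force: [0.1, 0.6, -0.8]
width: 0.0559
grip_force: 0.0
ell ((294.90374755859375, 271.7029113769531), (18.348295211791992, 18.560354232788086), 59.545654296875) bub [294.82804995 271.64553314] 1041.0 143.0 V [0.5058 0.0652 0.049 ] offset mm [0.14 0.18 0.  ]
[[127 144 145 144 142 144 143 143 143 143 143 143 142 143]
 [143 144 144 144 143 138 140 138 138 142 144 143 143 143]
 [144 145 145 144 140  85 119  96  92 118 138 145 143 143]
 [145 145 144 142 102  91 148 164 148 131  83 143 142 144]
 [144 145 145 114 117 149 197 247 216 110  94 139 142 143]
 [145 145 144 100 143 217 255 253 244 175 116 114 142 141]
 [144 144 144 138 144 223 255 255 247 194 117 117 142 143]
 [145 145 146 129 141 183 248 247 241 120 113 143 143 143]
 [144 144 144 145 122 137 112 128  87  75  96 142 143 141]
 [144 145 146 145 145  97 119 137 104 118 142 144 144 144]
 [142 144 144 145 145 144 143 143 144 144 143 142 144 155]
 [142 144 144 143 144 145 143 144 143 143 145 144 144 153]
 [126 142 143 143 145 144 143 144 143 145 144 144 139 135]]
```

View pics/v5c.png

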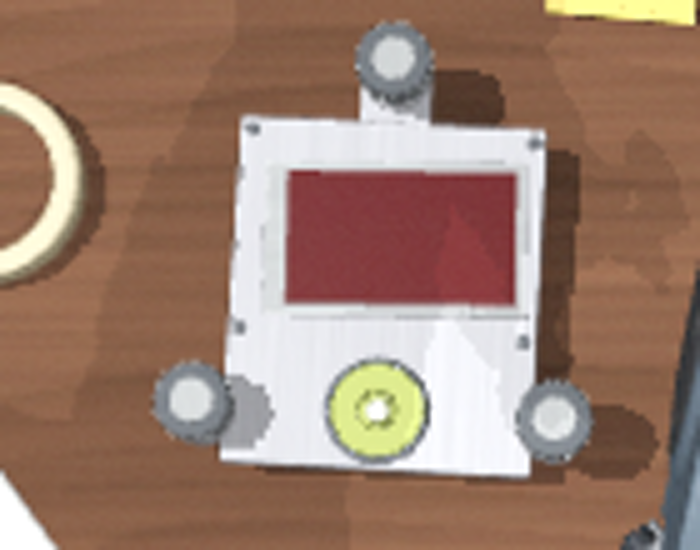

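The bubble sits in the middle of the ring at crop (377,409), about 0.2 mm off centre, and the gripper is clear of everything.

```bash
python3 -c "
from cell import job;print(job.finish_job())"
```

```text
the job is handed in; nothing more can be done
None
```

I levelled the stand and handed the job in: the bubble settled about 0.2 mm from the ring's middle, well inside it, with the arm clear of everything at 23.5 s. I never touched the panel, and gripping the knobs shifted the stand by only about 1–2 mm.

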